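Make up two roller-end kits on the loading pins

ROBOT

A 7-joint arm with a two-finger parallel gripper is mounted at the origin on the work surface. World frame = base frame: x ahead of the robot, y to its left, z up, the work surface at z = 0. Lengths are in m, angles in rad, forces in N, time in s.
With the tool pointing down it reaches from about 0.4 to 0.85 m from the base axis. Payload 6.9 kg.
Tool frame: the origin (TCP) lies midway between the tips of the shut fingers; the grasp point (between the pads) lies 19 mm behind it; y points along the fingers, x is the direction in which the jaws open and shut, and the axes are right-handed (so a half turn about y gives the same grasp; the last joint's range is limited). The gripper opens to 85 mm and grips with 20 to 120 N. Pads are 22 mm wide; open, the fingers measure 114 mm over their backs; the gripper's body (76 mm by 85 mm) begins 54 mm behind the grasp point. The pads swing forward as they close: fully open they stand 13 mm farther back than shut.
Start: joints at [1.367, 0.507, -0.238, 1.5, 0.126, 1.149, -0.155], TCP at [0.19, -0.595, 0.206] pointing down, gripper open.
Joint ranges: [-3.08, 3.08], [-0.24, 2.05], [-1.43, 1.35], [0, 2.5], [-1.52, 4.66], [0.17, 1.96], [-2.89, 2.89]. Speed limits (rad/s): [2.39, 2.39, 3.14, 3.14, 3.14, 3.14, 3.14].

INTERFACE

Orientations are given as [roll, pitch, yaw] about the fixed x, y, z axes, in that order (R = Rz(yaw) Ry(pitch) Rx(roll)).
In Python, from workcell import robot gives the robot as it stands.
- The arm moves only by the shell command python3 -m creep 'ROWS' [OPENING] [FORCE]. ROWS is JSON, one flat list of numbers, 4 for each row, row after row: the shift along the tool's x, y, z scaled (see below), then the turn about the tool's y scaled (see below). In form: [dx, dy, dz, twist, dx, dy, dz, twist, ...]. A call has 1 to 10 rows; each row shifts and turns the commanded pose from where the row before left it, along the tool's axes as they then stand; what a row does not reach is not made up. The controller multiplies each number of a shift by 40 mm and each number of a turn by 0.12 rad. A row lasts 1/8 s, in which the tool goes at most 62.5 mm and 10.7 degrees, less where a joint would pass 70% of its speed; a pose out of reach is approached as far as the arm can. A call with a number of a shift or a turn outside -1 to 1 is refused whole. A call with a gripper value outside its range is refused whole. OPENING is the opening, from 0 (shut) to 1 (fully open), set as the call begins (- or left out, the last holds). The fingers move at their own pace and stop on an object; FORCE is the grip in N (left out, the last holds). Time passes only in rows, so rows that do not move let the fingers close. It gives the time, the measured TCP pose, the force and the opening at its end, in the units of the state.
- robot.read_state(): the state, without advancing time (a new reading comes with each control period).
- robot.capture(name): name is "scene" or "top" or "wrist"; returns a dict with "image" (400x640x3 uint8, red, green, blue), "z_map" (400x640 float32, m along the optical axis (not along the pixel's ray), 0 where there is no reading), "fov_y" (degrees; the focal length in pixels is half the picture's height over the tangent of half this angle, whatever the lens; pixels are square), "cx", "cy" (the principal point, pixels), "pose" (4x4, takes a point from camera to world coordinates). Camera axes: x right, y down, z forward; pixel columns grow to the right and rows downward; lengths in m; the calibration is good to about 2 mm. The wrist camera is an equidistant fisheye: a pixel r from the principal point sees the ray r / f radians off the axis. A picture is of the moment at which its call begins.
- robot.sign_off(): hands the job in, once; it reports no verdict.
The state is a dict: "clock": time; "joints": joint angles; "qvel": joint speeds; "joint_efforts": joint torques, N m; "position": TCP position; "tool_rot": TCP orientation; "wrist_force": force on the tool from outside, world axes, zero at the start; "moment": the same for the moment, N m; "width": finger opening in m.
Only numpy, scipy, OpenCV 4.12 (cv2) and the standard library are available. Lean on these libraries where they do the work, as an engineer would, in place of code of your own. Each camera call takes 0.05 s, during which the arm holds its last target. There are 200 camera calls.

TASK

Make up both roller-end kits ready for the press: on the pin with the green base stack the flanged white insert (flange down), then the brass spacer ring, then the black grommet on top; on the pin with the yellow base stack the plain white insert and then the blue washer. Every part must sit flat and fully down around its pin and be let go, and the grease tin, the bolt and the wooden block must stay where they are.

Things in the scene. Friction and masses are not known exactly. Their poses are not given: they have to be found in the camera images.
- flanged_insert: White acetal bearing insert with a wide flange, flange downwards: flange diameter 62, 6 thick, and on it a round hub of diameter 40 that rises to 24 above the underside (grip the hub); through bore of diameter 26. Origin on its axis at the centre of its underside, z up along the axis. It starts lying flat on the bench (underside at height 0), and any turn about its axis is as good. (Sizes in mm.)
- plain_insert: Plain white acetal bearing insert without flange: a short thick tube, outer diameter 46, height 20, bore 26. Origin on its axis at the centre of its underside, z up along the axis. It starts lying flat on the bench (underside at height 0), and any turn about its axis is as good. (Sizes in mm.)
- spacer: Brass spacer ring, outer diameter 44, height 12, bore 26. Origin on its axis at the centre of its underside, z up along the axis. It starts lying flat on the bench (underside at height 0), and any turn about its axis is as good. (Sizes in mm.)
- grommet: Black firm rubber grommet (does not give noticeably), outer diameter 40 at its upper and lower rims (5 high each), waist of diameter 34 between them, total height 15, bore 26. Origin on its axis at the centre of its underside, z up along the axis. It starts lying flat on the bench (underside at height 0), and any turn about its axis is as good. (Sizes in mm.)
- washer: Blue-coated thick steel washer, outer diameter 50, height 10, bore 26. Origin on its axis at the centre of its underside, z up along the axis. It starts lying flat on the bench (underside at height 0), and any turn about its axis is as good. (Sizes in mm.)
- green_pin: Loading pin fixed to the bench: a round green-painted base disc, diameter 84 mm, 10 thick, with a bare steel post of diameter 16 standing up from its middle; the post is straight up to 54 above the bench and then tapers to a blunt tip of diameter 6 at 64 above the bench. Parts are seated on the top of the base disc (10 above the bench) or on the part below. Origin on the post's axis at bench height (underside of the disc), z up. (Sizes in mm.)
- yellow_pin: Loading pin fixed to the bench: a round yellow-painted base disc, diameter 84 mm, 10 thick, with a bare steel post of diameter 16 standing up from its middle; the post is straight up to 54 above the bench and then tapers to a blunt tip of diameter 6 at 64 above the bench. Parts are seated on the top of the base disc (10 above the bench) or on the part below. Origin on the post's axis at bench height (underside of the disc), z up. (Sizes in mm.)
- grease_tin: Red grease tin with a pale closed lid (no hole), standing among the parts, diameter 52 mm, height 34: a bystander, leave it alone. Origin at the centre of its underside. (Sizes in mm.)
- bolt: Dark steel hexagon bolt standing on its head among the parts: head 24 across the flats and 10 high, shank of diameter 14 pointing up to 42 above the bench: a bystander, leave it alone. Origin at the centre of its underside. (Sizes in mm.)
- gauge: Small dark brown wooden gauge block lying among the parts, 65 long (its x axis), 18 wide, 12 high: a bystander, leave it alone. Origin at the centre of its underside. (Sizes in mm.)

How it is judged:
At the end, for the whole second after the job is handed in: Green pin upwards: flanged insert, spacer, grommet; yellow pin: plain insert, washer. Each within 9 mm of its pin axis and 4 mm of its stacked height (10, 34, 46; 10, 30 mm over the bench), tilt under 0.1 rad, at rest, released; tin, bolt and block moved under 30 mm (horizontal distance between each of flanged_insert, spacer, grommet and green_pin below 0.009 m and z of flanged_insert in the frame of green_pin between 0.006 and 0.014 m and angle between each of flanged_insert, spacer, grommet, plain_insert, washer's own z axis and vertical below 0.1 rad and linear speed of each of flanged_insert, spacer, grommet, plain_insert, washer below 0.02 m/s and z of spacer in the frame of green_pin between 0.03 and 0.038 m and z of grommet in the frame of green_pin between 0.042 and 0.05 m and horizontal distance between each of plain_insert, washer and yellow_pin below 0.009 m and z of plain_insert in the frame of yellow_pin between 0.006 and 0.014 m and z of washer in the frame of yellow_pin between 0.026 and 0.034 m and distance of each of grease_tin, bolt, gauge from where it was at the start of the episode below 0.03 m); the robot touches nothing.
It fails at once if the grease tin is pushed 30 mm or more from its place (distance of grease_tin from where it was at the start of the episode above 0.03 m).
It fails at once if the bolt is pushed 30 mm or more from its place (distance of bolt from where it was at the start of the episode above 0.03 m).
It fails at once if the wooden block is pushed 30 mm or more from its place (distance of gauge from where it was at the start of the episode above 0.03 m).
It also fails if it takes over 136 s, if anything falls off the work surface, if the arm or the gripper's body presses on something with over 40 N, if the wrist force passes 120 N, or if a joint passes its speed limit or range.

## Working session

There is one attempt and no reset: what is moved stays moved. The work goes in short steps, Python scripts to look and compute and a shell command to move; the robot and the scene stay as the last step left them, time stands still between calls to the robot, and variables do not carry over. Pictures are saved under pics/ and viewed, about 12 in all and at most 16, crops included, and the job is handed in when it is done.

```bash
mkdir -p pics; ls
python3 - <<'E'
from workcell import robot
import cv2
s=robot.read_state(); print({k:s[k] for k in('clock','position','tool_rot','width','wrist_force')})
for n in('top','scene'):
    c=robot.capture(n); cv2.imwrite(f'pics/{n}0.png',c['image'][...,::-1]); print(n,c['fov_y'],c['cx'],c['cy'],c['pose'])
E
```

```text
pics
{'clock': 0.0, 'position': array([ 0.18968804, -0.59495489,  0.20554443]), 'tool_rot': array([-1.57084343,  0.00177026, -1.26201784]), 'width': 0.08521792571258656, 'wrist_force': array([-0.19518817, -0.93537966,  0.00217193])}
top 54.2514936109289 319.81496126409127 196.0408905640603 [[ 8.43312579e-02 -9.72591978e-01  2.16686600e-01  3.15646093e-01]
 [-9.96437598e-01 -8.21834934e-02  1.89205499e-02 -2.15354869e-03]
 [-5.93913291e-04 -2.17510269e-01 -9.76057852e-01  1.10060531e+00]
 [ 0.00000000e+00  0.00000000e+00  0.00000000e+00  1.00000000e+00]]
scene 55.32226967074901 320.07704193452673 198.25896147421793 [[-0.84773688  0.43508669 -0.30338383  0.81172851]
 [ 0.53017728  0.7122552  -0.46000499  0.39792086]
 [ 0.01594466 -0.5508104  -0.83447808  0.74915731]
 [ 0.          0.          0.          1.        ]]
```

View pics/top0.png

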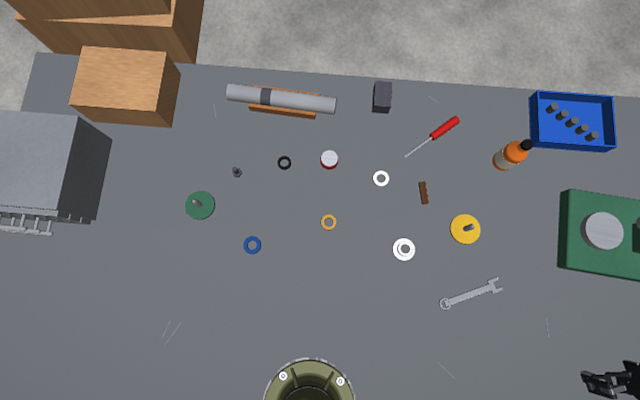

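View pics/scene0.png

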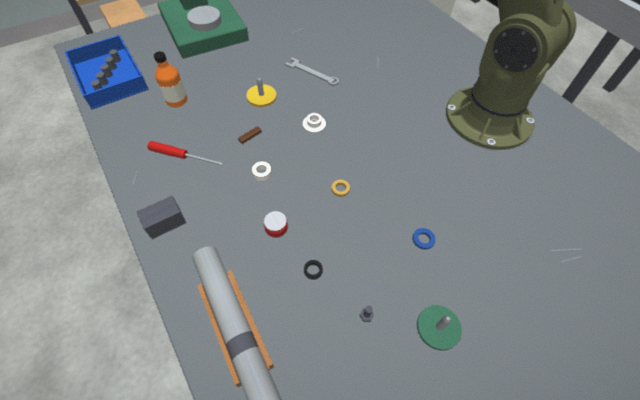

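```bash
cat > h.py <<'E'
import numpy as np, cv2
from workcell import robot
from scipy.spatial.transform import Rotation as R
def pts(c):
    "world point per pixel from the z map"
    h,w=c['z_map'].shape; f=h/2/np.tan(np.radians(c['fov_y'])/2)
    v,u=np.mgrid[:h,:w]; x=(u-c['cx'])/f; y=(v-c['cy'])/f
    if c.get('fish'):
        r=np.hypot(x,y)+1e-9; k=np.tan(np.minimum(r,1.5))/r; x=x*k; y=y*k
    z=c['z_map']; P=np.stack([x*z,y*z,z],-1)@c['pose'][:3,:3].T+c['pose'][:3,3]
    P[z==0]=np.nan
    return P
def cap(n):
    c=robot.capture(n); c['fish']=n=='wrist'; return c
def near(P,xy,rad,zlo,zhi):
    "centre of smallest circle round points in a height band near xy"
    m=(np.hypot(P[...,0]-xy[0],P[...,1]-xy[1])<rad)&(P[...,2]>zlo)&(P[...,2]<zhi)
    q=P[m].astype(np.float32)
    if len(q)<4: return None
    (cx,cy),r=cv2.minEnclosingCircle(q[:,:2].copy())
    return np.array([cx,cy]),r,len(q),np.median(q[:,2])
def move(dx,dy,dz=0,dyaw=0):
    "world shift -> tool units (sum of rows)"
    s=robot.read_state(); M=R.from_euler('xyz',s['tool_rot']).as_matrix()
    return np.round(M.T@np.array([dx,dy,dz])/.04,3), round(-dyaw/.12,2)
E
python3 - <<'E'
from h import *
seed={'flanged':(404,249,.024),'plain':(381,178,.020),'spacer':(329,222,.012),'grommet':(284,162,.015),'washer':(252,245,.010),'green':(200,205,.010),'yellow':(465,229,.010),'tin':(329,158,.034),'bolt':(237,172,.042),'gauge':(423,192,.012)}
T=pts(cap('top'));S=pts(cap('scene'))
for P in(T,S): print('bench',np.nanmedian(P[...,2]))
for n,(u,v,h) in seed.items():
    b=np.nanmedian(T[v-6:v+7,u-6:u+7].reshape(-1,3),0)
    for P in(T,S):
        print(n,near(P,b,.06,h-.004,h+.006))
    if n in('green','yellow'): print('  post',[near(P,b,.05,.03,.07) for P in(T,S)])
E
```

```text
bench 0.0005131660979385
bench -0.001421416400185893
flanged (array([ 0.42635003, -0.22484031]), 0.01982228085398674, 101, np.float32(0.024201818))
flanged (array([ 0.42600524, -0.22623643]), 0.02118229866027832, 83, np.float32(0.022479726))
plain (array([ 0.62155193, -0.14932694]), 0.02297639474272728, 134, np.float32(0.020676386))
plain (array([ 0.62111878, -0.15053427]), 0.02370336465537548, 162, np.float32(0.018700805))
spacer (array([ 0.48377758, -0.00979853]), 0.021722186356782913, 116, np.float32(0.0125032365))
spacer (array([ 0.48445916, -0.01134521]), 0.022567495703697205, 151, np.float32(0.010306265))
grommet (array([0.64764863, 0.13196902]), 0.019845308735966682, 81, np.float32(0.015645605))
grommet (array([0.64830363, 0.1313882 ]), 0.019755098968744278, 157, np.float32(0.013594867))
washer (array([0.40400773, 0.18157998]), 0.039434514939785004, 190, np.float32(0.01048436))
washer (array([0.40288988, 0.19560385]), 0.02517736330628395, 269, np.float32(0.008844249))
green (array([0.50186586, 0.35676315]), 0.04448042809963226, 613, np.float32(0.010865932))
green (array([0.502
[... 468 characters left out ...]
194, -0.39295012]), 0.007998039945960045, 47, np.float32(0.05575094)), (array([ 0.49829987, -0.39262891]), 0.007643863558769226, 60, np.float32(0.048608482))]
tin (array([0.66469145, 0.00226579]), 0.02391529269516468, 213, np.float32(0.034611672))
tin (array([0.66494393, 0.00176356]), 0.024293074384331703, 338, np.float32(0.03285946))
bolt (array([0.60857463, 0.2666392 ]), 0.007280614692717791, 20, np.float32(0.042369895))
bolt (array([0.60878277, 0.2660042 ]), 0.006791876628994942, 46, np.float32(0.041352436))
gauge (array([ 0.59471434, -0.28200805]), 0.034150380641222, 146, np.float32(0.012446306))
gauge (array([ 0.59220773, -0.27126125]), 0.03359859436750412, 136, np.float32(0.010633895))
```

```bash
python3 -m creep '[-0.7,0.2,0.84,0,-0.7,0.2,0.84,0,-0.7,0.2,0.84,0,-0.7,0.2,0.84,0,-0.7,0.2,0.84,0,-0.7,0.2,0.84,0,-0.7,0.2,0.84,0,-0.7,0.2,0.84,0,-0.7,0.2,0.84,0,-0.7,0.2,0.84,0]' 1 60
python3 -m creep '[0,0,0,0,0,0,0,0]'
cat > go.py <<'E'
import sys
from h import *
x,y,z=map(float,sys.argv[1:4]); p=robot.read_state()['position']
print(p.round(4),'units',move(*(np.array([x,y,z])-p))[0])
E
python3 go.py .4262 -.2255 .011
```

```text
clock: 1.45
position: [0.4256, -0.2254, 0.1262]
tool_rot: [-1.571, -0.0, -1.262]
wrist_force: [0.4, -0.6, 0.1]
width: 0.0855
clock: 1.7
position: [0.4247, -0.2269, 0.1263]
tool_rot: [-1.571, -0.0, -1.262]
wrist_force: [0.2, -0.3, -0.4]
width: 0.0856
[ 0.4247 -0.2269  0.1263] units [-0.022  2.884  0.049]
```

```bash
python3 -m creep '[-0.02,0.5,0.05,0,0,0.5,0,0,0,0.5,0,0,0,0.5,0,0,0,0.5,0,0,0,0.38,0,0,0,0,0,0,0,0,0,0]'
python3 -m creep '[0,0,0,0,0,0,0,0,0,0,0,0,0,0,0,0,0,0,0,0,0,0,0,0,0,0,0,0]' 0 60
python3 -m creep '[0,-0.5,0,0,0,-0.5,0,0,0,-0.5,0,0,0,-0.5,0,0,0,-0.5,0,0,0,0,0,0]'
python3 go.py .5031 .3582 .11;python3 - <<'E'
from h import *
c=cap('wrist');cv2.imwrite('pics/w1.png',c['image'][...,::-1])
E
```

```text
clock: 2.7
position: [0.4265, -0.2261, 0.0117]
tool_rot: [-1.571, -0.001, -1.263]
wrist_force: [-0.1, -0.1, 0.4]
width: 0.0856
clock: 3.58
position: [0.4266, -0.2252, 0.0112]
tool_rot: [-1.571, 0.0, -1.262]
wrist_force: [0.4, -1.1, -0.2]
width: 0.0
clock: 4.32
position: [0.4274, -0.2256, 0.1123]
tool_rot: [-1.569, -0.002, -1.262]
wrist_force: [-0.3, -0.1, -0.6]
width: 0.0002
[ 0.4274 -0.2256  0.1123] units [-13.331   0.042   6.235]
```

View pics/w1.png

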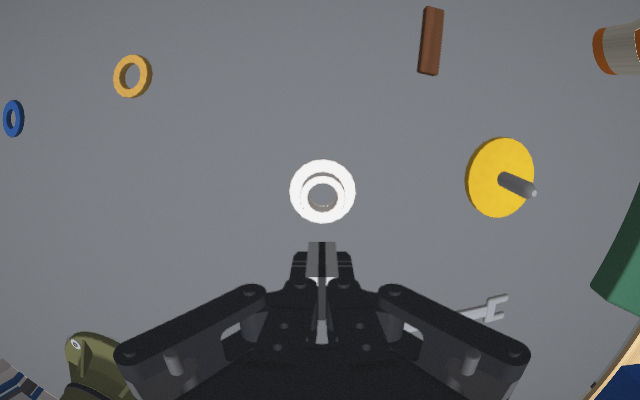

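The wrist view shows the jaws shut on nothing. The insert sits undisturbed-looking at pixel (322,192), ahead of the shut tips at (322,245). I'll measure where it is.

Run:
```python
from h import *
c=cap('wrist');P=pts(c); print('cam',c['pose'].round(3))
print('wrist bench',np.nanmedian(P[:150,150:400,2]), 'ins px',P[170,322],P[205,322],'hub',near(P,P[192,322],.05,.019,.03),'fl',near(P,P[192,322],.05,.003,.03))
print('tip px',P[250,318])
print('sp',near(P,(.484,-.01),.05,.008,.02))
b=(.4262,-.2255)
for n in('top','scene'):
    print(n,near(pts(cap(n)),b,.1,.019,.028))
```

```text
cam [[ 0.304 -0.911 -0.278  0.498]
 [-0.953 -0.29  -0.089 -0.203]
 [-0.     0.292 -0.956  0.279]
 [ 0.     0.     0.     1.   ]]
wrist bench -0.00023867840980376642 ins px [ 0.44597821 -0.2197065   0.00655457] [ 0.41420662 -0.2298439   0.00514635] hub (array([ 0.42691571, -0.22641706]), 0.020262882113456726, 962, np.float32(0.023379013)) fl (array([ 0.42686313, -0.22603184]), 0.031262800097465515, 2906, np.float32(0.00631819))
tip px [ 0.43666633 -0.22054073  0.14847567]
sp (array([ 0.48499721, -0.01186412]), 0.02229158952832222, 839, np.float32(0.011613475))
top (array([ 0.41939169, -0.22712457]), 0.01728145405650139, 35, np.float32(0.02363682))
scene (array([ 0.4263382 , -0.22629936]), 0.02023228630423546, 91, np.float32(0.022125373))
```

Run:
```python
from h import *
s=robot.read_state();p=s['position'];print(p,s['width'])
for n in('scene','top','wrist'):
    c=cap(n);P=pts(c); m=(np.hypot(P[...,0]-p[0],P[...,1]-p[1])<.05)&(P[...,2]>.05)&(P[...,2]<.24)
    q=P[m]; o=q[np.argsort(q[:,2])][:8]; print(n,len(q),o.round(4).tolist())
    if n=='scene':
        v,u=np.where(m); im=c['image'][...,::-1]; y,x=int(v.max()),int(u[v.argmax()]); print(x,y)
        cr=im[max(0,y-130):y+50,max(0,x-120):x+120]; cv2.imwrite('pics/s1.png',cv2.resize(cr,None,fx=3,fy=3))
W=P
for v in range(236,262,3): print(v,W[v,318].round(3),W[v,326].round(3))
```

```text
[ 0.42604292 -0.22498272  0.11036298] -0.00032478023521968747
scene 850 [[0.4297, -0.2174, 0.1344], [0.4264, -0.2182, 0.1354], [0.4352, -0.2221, 0.1364], [0.433, -0.2165, 0.1366], [0.4359, -0.2256, 0.1372], [0.4342, -0.2191, 0.1382], [0.4302, -0.2165, 0.1383], [0.4381, -0.2265, 0.1405]]
314 87
top 57 [[0.4155, -0.2212, 0.1433], [0.4052, -0.2014, 0.1899], [0.41, -0.2053, 0.1922], [0.4044, -0.194, 0.1923], [0.4094, -0.2022, 0.196], [0.407, -0.2021, 0.197], [0.429, -0.1916, 0.199], [0.4088, -0.199, 0.1999]]
wrist 36309 [[0.4371, -0.2244, 0.1377], [0.4355, -0.2187, 0.1382], [0.4373, -0.2238, 0.1386], [0.4366, -0.2215, 0.1387], [0.4384, -0.2271, 0.1387], [0.4351, -0.2168, 0.1388], [0.4379, -0.2252, 0.1389], [0.4353, -0.2172, 0.139]]
236 [ 0.381 -0.236  0.   ] [ 0.383 -0.243 -0.   ]
239 [ 0.377 -0.237 -0.   ] [ 0.38  -0.244 -0.001]
242 [ 0.437 -0.22   0.14 ] [ 0.437 -0.224  0.139]
245 [ 0.437 -0.22   0.144] [ 0.439 -0.223  0.145]
248 [ 0.437 -0.22   0.147] [ 0.438 -0.224  0.146]
251 [ 0.437 -0.22   0.15 ] [ 0.438 -0.224  0.15 ]
254 [ 0.436 -0.22   0.152] [ 0.437 -0.224  0.152]
257 [ 0.436 -0.22   0.155] [ 0.438 -0.223  0.156]
260 [ 0.436 -0.22   0.158] [ 0.438 -0.224  0.158]
```

View pics/s1.png

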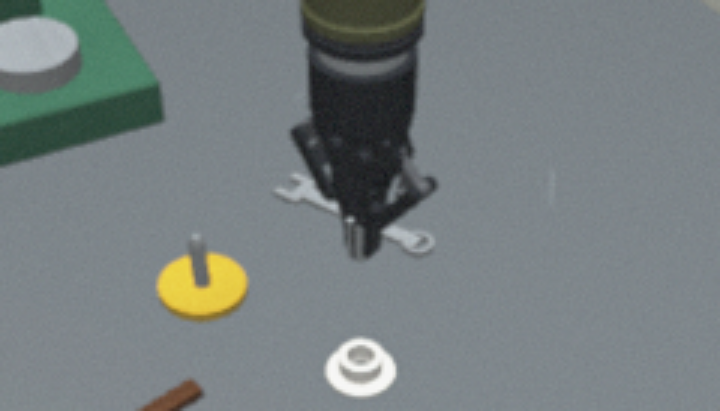

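Three cameras agree that the fingertips are really at z≈0.136 while the state reports 0.110. The reported TCP is about 25 mm too low along the tool axis, and x and y agree. I'll correct the heights by −0.025 and retry.

```bash
python3 -m creep '[0,0,0,0,0,0.4,0,0,0,0.5,0,0,0,0.5,0,0,0,0.5,0,0,0,0.5,0,0,0,0.4,0,0,0,0.3,0,0,0,0,0,0]' 1
python3 go.py .4266 -.2260 -.0145
python3 -m creep '[0,0,0,0,0,0,0,0,0,0,0,0,0,0,0,0,0,0,0,0,0,0,0,0,0,0,0,0]' 0 60
python3 -m creep '[0,-0.5,0,0,0,-0.5,0,0,0,-0.5,0,0,0,-0.5,0,0,0,-0.5,0,0,0,-0.5,0,0,0,0,0,0]'
python3 go.py .5031 .3582 .11
```

```text
clock: 5.8
position: [0.4262, -0.2249, -0.0135]
tool_rot: [-1.572, 0.001, -1.262]
wrist_force: [-0.2, 0.1, -0.2]
width: 0.0851
[ 0.4262 -0.2249 -0.0135] units [0.029 0.025 0.001]
clock: 6.68
position: [0.4269, -0.2254, -0.0117]
tool_rot: [-1.57, -0.001, -1.262]
wrist_force: [-2.3, 0.6, 10.7]
width: 0.0371
clock: 7.55
position: [0.4274, -0.2256, 0.1085]
tool_rot: [-1.569, -0.002, -1.262]
wrist_force: [0.4, 0.0, -0.4]
width: 0.0368
[ 0.4274 -0.2256  0.1085] units [-13.332  -0.054   6.235]
```

Run:
```python
from h import *
c=cap('wrist');P=pts(c);p=robot.read_state()['position']
cv2.imwrite('pics/w2.png',c['image'][100:330,170:470,::-1])
h=c['image'].min(2)>190; m=h&(np.hypot(P[...,0]-p[0],P[...,1]-p[1])<.06)&(P[...,2]>.06)
q=P[m];print(len(q),np.percentile(q[:,2],[1,10,50,90,99]),cv2.minEnclosingCircle(q[:,:2].astype(np.float32)),p)
```

```text
4895 [0.12444753 0.1252001  0.12667314 0.14415679 0.17101983] ((0.4270816147327423, -0.22583654522895813), 0.030692115426063538) [ 0.42675501 -0.22542042  0.10757601]
```

View pics/w2.png

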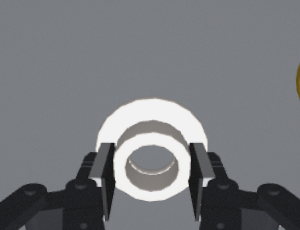

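```bash
python3 -m creep '[-0.83,0,0.39,0,-0.83,0,0.39,0,-0.83,0,0.39,0,-0.83,0,0.39,0,-0.83,0,0.39,0,-0.83,0,0.39,0,-0.83,0,0.39,0,-0.83,0,0.39,0]'
python3 -m creep '[-0.83,0,0.39,0,-0.83,0,0.39,0,-0.83,0,0.39,0,-0.83,0,0.39,0,-0.83,0,0.39,0,-0.83,0,0.39,0,-0.83,0,0.39,0,-0.83,0,0.39,0,0,0,0,0,0,0,0,0]'
python3 go.py .5031 .3582 0
python3 - <<'E'
from h import *
c=cap('wrist');P=pts(c);p=robot.read_state()['position']
im=c['image'].astype(int); print('green disc',near(np.where((im[...,1]>im[...,0]+25)[...,None],P,np.nan),(.503,.358),.06,.004,.02))
h=c['image'].min(2)>190; m=h&(np.hypot(P[...,0]-p[0],P[...,1]-p[1])<.06)&(P[...,2]>.06);q=P[m]
print('part',p,np.median(q[:,2]),cv2.minEnclosingCircle(q[:,:2].astype(np.float32)))
E
```

```text
clock: 8.6
position: [0.4642, 0.0668, 0.1062]
tool_rot: [-1.572, 0.0, -1.262]
wrist_force: [-0.2, 0.4, 0.3]
width: 0.0374
clock: 9.85
position: [0.5025, 0.3556, 0.1059]
tool_rot: [-1.573, -0.001, -1.262]
wrist_force: [0.2, -0.0, -0.0]
width: 0.0371
[0.5025 0.3556 0.1059] units [-0.06   2.648  0.039]
green disc (array([0.50380218, 0.35853601]), 0.04182429984211922, 4171, np.float32(0.009679186))
part [0.50278838 0.35512609 0.106251  ] 0.12391001925873976 ((0.5021384358406067, 0.35525956749916077), 0.030766161158680916)
```

```bash
python3 -m creep '[-0.065,0,0.06,0,0,0,0,0,0,0.5,0,0,0,0.5,0,0,0,0.5,0,0,0,0.5,0,0,0,0.3,0,0,0,0.2,0,0,0,0.17,0,0,0,0,0,0]'
python3 -m creep '[0,0,0,0,0,0,0,0,0,0,0,0,0,0,0,0,0,0,0,0]' 1
python3 -m creep '[0,-0.5,0,0,0,-0.5,0,0,0,-0.5,0,0,0,-0.5,0,0,0,-0.5,0,0,0,-0.2,0,0,0,0,0,0,0,0,0,0]'
python3 go.py .4845 -.0110 -.026;  python3 - <<'E'
from h import *
P=pts(cap('wrist'));print('hub',near(P,(.503,.358),.05,.030,.037),'fl',near(P,(.503,.358),.05,.013,.038),'pin',near(P,(.503,.358),.03,.045,.07))
E
```

```text
clock: 11.15
position: [0.5044, 0.3599, 0.0002]
tool_rot: [-1.571, -0.0, -1.262]
wrist_force: [-0.4, 1.1, -0.2]
width: 0.0374
clock: 11.78
position: [0.5045, 0.3599, 0.0004]
tool_rot: [-1.571, 0.0, -1.262]
wrist_force: [-0.2, 0.1, -0.3]
width: 0.0854
clock: 12.78
position: [0.504, 0.3595, 0.1075]
tool_rot: [-1.572, -0.001, -1.262]
wrist_force: [1.3, 0.2, -0.9]
width: 0.0853
[0.504  0.3595 0.1075] units [ 8.675  3.346 -3.276]
hub (array([0.50425899, 0.35964501]), 0.020184282213449478, 994, np.float32(0.033420824)) fl (array([0.50465995, 0.35995659]), 0.03121507354080677, 3106, np.float32(0.016315488)) pin (array([0.50340849, 0.3583906 ]), 0.008639595471322536, 382, np.float32(0.057649624))
```

```bash
python3 -m creep '[0.87,0,-0.328,0,0.87,0,-0.328,0,0.87,0,-0.328,0,0.87,0,-0.328,0,0.87,0,-0.328,0,0.87,0,-0.328,0,0.87,0,-0.328,0,0.87,0,-0.328,0,0.87,0,-0.328,0,0.87,0,-0.328,0]'
python3 -m creep '[0,0.3,0,0,0,0.5,0,0,0,0.5,0,0,0,0.5,0,0,0,0,0,0,0,0,0,0]'
python3 go.py .4845 -.0110 -.021;  python3 - <<'E'
from h import *
P=pts(cap('wrist'));print('sp',near(P,(.4845,-.011),.05,.008,.018))
E
```

```text
clock: 14.08
position: [0.4848, -0.0127, 0.1079]
tool_rot: [-1.572, 0.0, -1.262]
wrist_force: [0.7, 0.2, -0.9]
width: 0.0856
clock: 14.82
position: [0.4853, -0.0108, 0.0365]
tool_rot: [-1.571, 0.0, -1.261]
wrist_force: [0.1, -0.2, 1.3]
width: 0.0854
[ 0.4853 -0.0108  0.0365] units [-1.000e-03  1.439e+00 -2.100e-02]
sp (array([ 0.48506421, -0.01120861]), 0.022093987092375755, 2063, np.float32(0.011498801))
```

```bash
python3 -m creep '[0,0.5,0,0,0,0.5,0,0,0,0.42,0,0,0,0,0,0,0,0,0,0]'
python3 -m creep '[0,0,0,0,0,0,0,0,0,0,0,0,0,0,0,0,0,0,0,0,0,0,0,0,0,0,0,0]' 0 60
python3 -m creep '[0,-0.5,0,0,0,-0.5,0,0,0,-0.5,0,0,0,-0.5,0,0,0,-0.5,0,0,0,-0.5,0,0,0,-0.3,0,0,0,0,0,0]'
python3 go.py .5035 .3585 .1;  python3 - <<'E'
from h import *
c=cap('wrist');P=pts(c);p=robot.read_state()['position']
hs=cv2.cvtColor(c['image'],cv2.COLOR_RGB2HSV)
m=(hs[...,0]>12)&(hs[...,0]<28)&(hs[...,1]>90)&(np.hypot(P[...,0]-p[0],P[...,1]-p[1])<.05);q=P[m]
print(len(q),p,np.percentile(q[:,2],[2,10,50,90,98]),cv2.minEnclosingCircle(q[:,:2].astype(np.float32)))
cv2.imwrite('pics/w3.png',c['image'][100:330,170:470,::-1])
E
```

```text
clock: 15.5
position: [0.4858, -0.0114, -0.0196]
tool_rot: [-1.57, -0.0, -1.262]
wrist_force: [-0.1, -0.5, 0.3]
width: 0.0856
clock: 16.38
position: [0.4855, -0.0115, -0.0193]
tool_rot: [-1.57, -0.001, -1.262]
wrist_force: [-2.3, -0.1, 12.8]
width: 0.0401
clock: 17.38
position: [0.4856, -0.0115, 0.1121]
tool_rot: [-1.569, -0.001, -1.262]
wrist_force: [-0.5, -0.4, -1.8]
width: 0.0404
[ 0.4856 -0.0115  0.1121] units [-8.679  0.303  3.235]
4015 [ 0.48519225 -0.01157665  0.11149984] [0.13419905 0.13742613 0.14262441 0.14354425 0.14412863] ((0.4774906039237976, -0.00933829229325056), 0.0303192175924778)
```

View pics/w3.png

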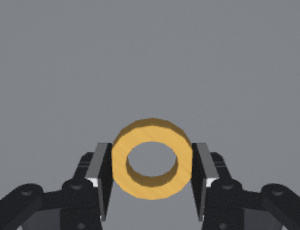

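```bash
python3 -m creep '[-0.87,0,0.324,0,-0.87,0,0.324,0,-0.87,0,0.324,0,-0.87,0,0.324,0,-0.87,0,0.324,0,-0.87,0,0.324,0,-0.87,0,0.324,0,-0.87,0,0.324,0,-0.87,0,0.324,0,-0.85,0,0.324,0]'
python3 -m creep '[0,0,0,0,0,0,0,0,0,0,0,0]'
python3 go.py .5035 .3585 .0155;  python3 - <<'E'
from h import *
c=cap('wrist');P=pts(c)
p=robot.read_state()['position'];hs=cv2.cvtColor(c['image'],cv2.COLOR_RGB2HSV)
m=(hs[...,0]>12)&(hs[...,0]<28)&(hs[...,1]>90)&(np.hypot(P[...,0]-p[0],P[...,1]-p[1])<.03)&(P[...,2]>.1);q=P[m]
print(p,np.median(q[:,2]),cv2.minEnclosingCircle(q[:,:2].astype(np.float32)))
E
```

```text
clock: 18.68
position: [0.5027, 0.3595, 0.1102]
tool_rot: [-1.573, -0.001, -1.262]
wrist_force: [-0.0, -0.4, -1.3]
width: 0.0401
clock: 19.05
position: [0.5034, 0.3571, 0.1111]
tool_rot: [-1.572, -0.001, -1.264]
wrist_force: [-0.3, -0.3, -0.3]
width: 0.0399
[0.5034 0.3571 0.1111] units [-0.036  2.39   0.015]
[0.50349071 0.35721638 0.11132502] 0.14151563275704004 ((0.5031802654266357, 0.3570190668106079), 0.02220996655523777)
```

```bash
python3 -m creep '[-0.035,0.3,0.015,0,0,0.5,0,0,0,0.5,0,0,0,0.5,0,0,0,0.3,0,0,0,0.2,0,0,0,0.09,0,0,0,0,0,0,0,0,0,0]'
python3 -m creep '[0,0,0,0,0,0,0,0,0,0,0,0,0,0,0,0,0,0,0,0]' 1
python3 -m creep '[0,-0.5,0,0,0,-0.5,0,0,0,-0.5,0,0,0,-0.5,0,0,0,-0.4,0,0,0,0,0,0,0,0,0,0]'
python3 go.py .6481 .1315 .03;  python3 - <<'E'
from h import *
P=pts(cap('wrist'));b=(.503,.358);print('sp',near(P,b,.05,.042,.049),'fl',near(P,b,.05,.013,.03),'pin',near(P,b,.03,.051,.07))
E
```

```text
clock: 20.23
position: [0.5037, 0.3605, 0.0166]
tool_rot: [-1.57, 0.0, -1.262]
wrist_force: [0.2, -0.0, -0.3]
width: 0.04
clock: 20.85
position: [0.5033, 0.3602, 0.016]
tool_rot: [-1.571, 0.0, -1.262]
wrist_force: [0.2, 0.1, 1.4]
width: 0.0856
clock: 21.72
position: [0.503, 0.3599, 0.1113]
tool_rot: [-1.572, -0.0, -1.262]
wrist_force: [0.4, -0.2, 0.2]
width: 0.0855
[0.503  0.3599 0.1113] units [6.541 2.034 1.722]
sp (array([0.50304663, 0.36025819]), 0.02213669940829277, 1552, np.float32(0.045477305)) fl (array([0.50487   , 0.36008263]), 0.030911896377801895, 1527, np.float32(0.015661037)) pin (array([0.50380027, 0.35873279]), 0.008345851674675941, 328, np.float32(0.058236405))
```

```bash
python3 -m creep '[0.82,0,0.215,0,0.82,0,0.215,0,0.82,0,0.215,0,0.82,0,0.215,0,0.82,0,0.215,0,0.82,0,0.215,0,0.82,0,0.215,0,0.82,0,0.215,0,0,0,0,0]'
python3 -m creep '[0,0.3,0,0,0,0.5,0,0,0,0.5,0,0,0,0.5,0,0,0,0,0,0,0,0,0,0]'
python3 go.py .6481 .1315 -.018;  python3 - <<'E'
from h import *
P=pts(cap('wrist'));print('gr',near(P,(.6481,.1315),.05,.010,.02))
E
```

```text
clock: 22.9
position: [0.6497, 0.1267, 0.1105]
tool_rot: [-1.573, -0.002, -1.267]
wrist_force: [0.4, 0.0, 0.5]
width: 0.0854
clock: 23.65
position: [0.6484, 0.1323, 0.0403]
tool_rot: [-1.571, 0.001, -1.261]
wrist_force: [0.2, 0.5, 0.7]
width: 0.0854
[0.6484 0.1323 0.0403] units [ 0.017  1.456 -0.013]
gr (array([0.64884651, 0.13137156]), 0.020166922360658646, 1522, np.float32(0.014364327))
```

```bash
python3 -m creep '[0.02,0.5,0,0,0,0.5,0,0,0,0.45,0,0,0,0,0,0,0,0,0,0]'
python3 -m creep '[0,0,0,0,0,0,0,0,0,0,0,0,0,0,0,0,0,0,0,0,0,0,0,0,0,0,0,0]' 0 60
python3 -m creep '[0,-0.5,0,0,0,-0.5,0,0,0,-0.5,0,0,0,-0.5,0,0,0,-0.5,0,0,0,-0.5,0,0,0,-0.3,0,0,0,0,0,0]'
python3 go.py .5035 .3585 .1;  python3 - <<'E'
from h import *
c=cap('wrist');P=pts(c);p=robot.read_state()['position']
cv2.imwrite('pics/w4.png',c['image'][100:330,170:470,::-1])
E
```

```text
clock: 24.32
position: [0.6491, 0.1305, -0.0178]
tool_rot: [-1.57, 0.0, -1.262]
wrist_force: [0.3, 0.8, 0.3]
width: 0.0856
clock: 25.2
position: [0.6493, 0.1304, -0.017]
tool_rot: [-1.57, -0.0, -1.262]
wrist_force: [-0.7, -0.3, 5.7]
width: 0.0366
clock: 26.2
position: [0.6494, 0.1306, 0.1154]
tool_rot: [-1.569, -0.0, -1.262]
wrist_force: [-0.0, -0.6, -0.4]
width: 0.0362
[0.6494 0.1306 0.1154] units [-6.538  0.381 -1.746]
```

View pics/w4.png

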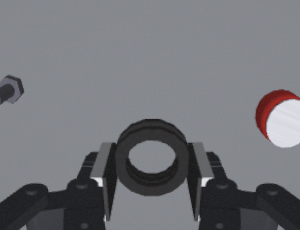

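The grommet is gripped level between the pads at about (150,158) in the crop, and the tin and bolt are clear. Next is carrying it to the green pin.

```bash
python3 -m creep '[-0.82,0,-0.218,0,-0.82,0,-0.218,0,-0.82,0,-0.218,0,-0.82,0,-0.218,0,-0.82,0,-0.218,0,-0.82,0,-0.218,0,-0.82,0,-0.218,0,-0.8,0,-0.218,0,0,0,0,0,0,0,0,0]'
python3 -m creep '[0,0,0,0,0,0,0,0]'
python3 go.py .5035 .3585 .029;  python3 - <<'E'
from h import *
c=cap('wrist');P=pts(c);p=robot.read_state()['position']
m=(c['image'].max(2)<110)
v,u=np.mgrid[:400,:640]
m&=(abs(u-320)<40)&(v<300)&(np.hypot(P[...,0]-p[0],P[...,1]-p[1])<.022)&(P[...,2]>.1);q=P[m]
print(p,np.percentile(q[:,2],[5,50,75,95]),cv2.minEnclosingCircle(q[:,:2].astype(np.float32)))
E
```

```text
clock: 27.5
position: [0.503, 0.3575, 0.1132]
tool_rot: [-1.572, -0.001, -1.262]
wrist_force: [0.7, -0.5, 0.3]
width: 0.0361
clock: 27.75
position: [0.5035, 0.3574, 0.1138]
tool_rot: [-1.571, -0.0, -1.264]
wrist_force: [0.5, -0.1, -0.7]
width: 0.0364
[0.5035 0.3574 0.1138] units [-0.028  2.12   0.008]
[0.50339179 0.35760551 0.11389051] [0.13374444 0.14490701 0.14564494 0.15155069] ((0.5034701228141785, 0.3577353358268738), 0.021885575726628304)
```

```bash
python3 -m creep '[0,0.3,0,0,0,0.5,0,0,0,0.5,0,0,0,0.3,0,0,0,0.2,0,0,0,0.2,0,0,0,0.08,0,0,0,0,0,0,0,0,0,0]'
python3 -m creep '[0,0,0,0,0,0,0,0,0,0,0,0,0,0,0,0,0,0,0,0]' 1
python3 -m creep '[0,-0.5,0,0,0,-0.5,0,0,0,-0.5,0,0,0,-0.5,0,0,0,-0.1,0,0,0,0,0,0,0,0,0,0]'
python3 go.py .6213 -.1502 -.017;  python3 - <<'E'
from h import *
P=pts(cap('wrist'));b=(.503,.358);print('gr',near(P,b,.023,.057,.0625),'pin',near(P,b,.011,.0625,.07))
print(P[...,2][np.hypot(P[...,0]-b[0],P[...,1]-b[1])<.05].max())
E
```

```text
clock: 28.92
position: [0.5031, 0.3586, 0.0312]
tool_rot: [-1.57, 0.0, -1.262]
wrist_force: [0.5, 1.1, -0.3]
width: 0.0363
clock: 29.55
position: [0.5029, 0.3584, 0.0308]
tool_rot: [-1.571, 0.0, -1.262]
wrist_force: [-0.8, 0.3, -0.4]
width: 0.0855
clock: 30.42
position: [0.5025, 0.358, 0.1138]
tool_rot: [-1.572, -0.001, -1.262]
wrist_force: [0.6, 0.1, -0.6]
width: 0.0852
[0.5025 0.358  0.1138] units [13.005  3.278 -1.026]
gr (array([0.50342953, 0.35862601]), 0.02025661990046501, 1330, np.float32(0.06038779)) pin (array([0.50335926, 0.35829747]), 0.003615938127040863, 71, np.float32(0.06348058))
0.2427001028216812
```

```bash
python3 -m creep '[0.82,0,-0.064,0,0.82,0,-0.064,0,0.82,0,-0.064,0,0.82,0,-0.064,0,0.82,0,-0.064,0,0.82,0,-0.064,0,0.82,0,-0.064,0,0.82,0,-0.064,0]'
python3 -m creep '[0.82,0,-0.064,0,0.82,0,-0.064,0,0.82,0,-0.064,0,0.82,0,-0.064,0,0.82,0,-0.064,0,0.82,0,-0.064,0,0.82,0,-0.064,0,0.78,0,-0.064,0,0,0,0,0]'
python3 -m creep '[0,0.3,0,0,0,0.5,0,0,0,0.5,0,0,0,0.4,0,0,0,0,0,0,0,0,0,0]'
python3 go.py .6213 -.1502 -.016;  python3 - <<'E'
from h import *
P=pts(cap('wrist'));print('pl',near(P,(.6213,-.1502),.05,.015,.026))
E
```

```text
clock: 31.48
position: [0.563, 0.1011, 0.1142]
tool_rot: [-1.572, 0.0, -1.262]
wrist_force: [1.0, 0.5, 0.9]
width: 0.0855
clock: 32.6
position: [0.6224, -0.1563, 0.1136]
tool_rot: [-1.573, -0.001, -1.267]
wrist_force: [-0.1, 0.0, 0.2]
width: 0.0854
clock: 33.35
position: [0.6233, -0.1521, 0.0472]
tool_rot: [-1.57, -0.0, -1.262]
wrist_force: [-0.2, -0.7, 0.4]
width: 0.0854
[ 0.6233 -0.1521  0.0472] units [-0.061  1.58  -0.034]
pl (array([ 0.62271345, -0.15103352]), 0.023138931021094322, 2330, np.float32(0.019497693))
```

Small correction toward (0.6223, −0.1507), then grasp.

```bash
python3 -m creep '[-0.04,0.5,-0.015,0,0,0.5,0,0,0,0.5,0,0,0,0.05,0,0,0,0,0,0,0,0,0,0]'
python3 -m creep '[0,0,0,0,0,0,0,0,0,0,0,0,0,0,0,0,0,0,0,0,0,0,0,0,0,0,0,0]' 0 60
python3 -m creep '[0,-0.5,0,0,0,-0.5,0,0,0,-0.5,0,0,0,-0.5,0,0,0,-0.5,0,0,0,-0.5,0,0,0,-0.2,0,0,0,0,0,0]'
python3 go.py .498 -.3927 .1;  python3 - <<'E'
from h import *
c=cap('wrist');P=pts(c);p=robot.read_state()['position']
m=(c['image'].min(2)>190)&(np.hypot(P[...,0]-p[0],P[...,1]-p[1])<.025)&(P[...,2]>.05);q=P[m]
print(p,np.percentile(q[:,2],[5,50,75,95]),cv2.minEnclosingCircle(q[:,:2].astype(np.float32)))
im=c['image'].astype(int); print('yel',near(np.where(((im[...,0]>im[...,2]+100))[...,None],P,np.nan),(.498,-.393),.06,.005,.02))
E
```

```text
clock: 34.15
position: [0.6226, -0.1513, -0.0141]
tool_rot: [-1.569, -0.001, -1.262]
wrist_force: [0.5, -0.4, 0.6]
width: 0.0853
clock: 35.02
position: [0.6222, -0.1512, -0.0143]
tool_rot: [-1.57, -0.001, -1.262]
wrist_force: [-1.9, 0.8, 5.8]
width: 0.0427
clock: 36.02
position: [0.6219, -0.1512, 0.113]
tool_rot: [-1.57, -0.0, -1.262]
wrist_force: [-0.0, -0.5, -1.0]
width: 0.0428
[ 0.6219 -0.1512  0.113 ] units [ 4.809  0.324 -4.786]
[ 0.62154558 -0.15117346  0.11233003] [0.14584445 0.1468184  0.14722043 0.14778551] ((0.623811662197113, -0.15048809349536896), 0.024304822087287903)
yel (array([ 0.52099955, -0.38483897]), 0.029778508469462395, 54, np.float32(0.009445036))
```

```bash
python3 -m creep '[0.6,0,-0.598,0,0.6,0,-0.598,0,0.6,0,-0.598,0,0.6,0,-0.598,0,0.6,0,-0.598,0,0.6,0,-0.598,0,0.6,0,-0.598,0,0.6,0,-0.598,0,0,0,0,0,0,0,0,0]'
python3 -m creep '[0,0,0,0]'
python3 go.py .498 -.3927 -.004;  python3 - <<'E'
from h import *
c=cap('wrist');P=pts(c);p=robot.read_state()['position']
m=(c['image'].min(2)>190)&(np.hypot(P[...,0]-p[0],P[...,1]-p[1])<.025)&(P[...,2]>.05);q=P[m]
print(p,np.percentile(q[:,2],[5,50,75,95]),cv2.minEnclosingCircle(q[:,:2].astype(np.float32)))
im=c['image'].astype(int); print('yel',near(np.where(((im[...,0]>im[...,2]+100))[...,None],P,np.nan),(.498,-.393),.06,.005,.02))
E
```

```text
clock: 37.33
position: [0.4979, -0.3913, 0.112]
tool_rot: [-1.571, 0.002, -1.262]
wrist_force: [0.2, 0.6, -0.3]
width: 0.0425
clock: 37.45
position: [0.4986, -0.3907, 0.1125]
tool_rot: [-1.57, 0.001, -1.26]
wrist_force: [-0.3, 0.3, -0.2]
width: 0.0427
[ 0.4986 -0.3907  0.1125] units [ 0.046  2.912 -0.031]
[ 0.49861191 -0.39083908  0.11260895] [0.1453907  0.14635274 0.14672766 0.14728856] ((0.5007195472717285, -0.3901994228363037), 0.024278178811073303)
yel (array([ 0.49799988, -0.3958914 ]), 0.04197525605559349, 4674, np.float32(0.009632228))
```

```bash
python3 -m creep '[0.07,0.3,-0.05,0,0,0.5,0,0,0,0.5,0,0,0,0.5,0,0,0,0.5,0,0,0,0.3,0,0,0,0.2,0,0,0,0.1,0,0,0,0,0,0,0,0,0,0]'
python3 -m creep '[0,0,0,0,0,0,0,0,0,0,0,0,0,0,0,0,0,0,0,0]' 1
python3 -m creep '[0,-0.5,0,0,0,-0.5,0,0,0,-0.5,0,0,0,-0.5,0,0,0,-0.5,0,0,0,-0.4,0,0,0,0,0,0,0,0,0,0]'
python3 go.py .4035 .1958 -.0195;  python3 - <<'E'
from h import *
P=pts(cap('wrist'));b=(.498,-.393);print('pl',near(P,b,.05,.026,.035),'pin',near(P,b,.03,.045,.07))
P=pts(cap('top'));print('washer top',near(P,(.4035,.1958),.035,.006,.016))
E
```

```text
clock: 38.75
position: [0.4971, -0.3957, -0.0026]
tool_rot: [-1.57, -0.001, -1.262]
wrist_force: [0.8, -0.1, 0.0]
width: 0.0431
clock: 39.38
position: [0.4968, -0.3955, -0.0032]
tool_rot: [-1.571, 0.0, -1.262]
wrist_force: [-0.8, 0.1, 0.3]
width: 0.0854
clock: 40.38
position: [0.4964, -0.3953, 0.1121]
tool_rot: [-1.571, 0.001, -1.262]
wrist_force: [-0.1, -0.4, -0.2]
width: 0.0853
[ 0.4964 -0.3953  0.1121] units [-14.783   3.299   2.281]
pl (array([ 0.49769104, -0.39524913]), 0.02322378195822239, 1466, np.float32(0.029532004)) pin (array([ 0.49816492, -0.39570069]), 0.008304743096232414, 373, np.float32(0.05721489))
washer top (array([0.40225732, 0.19671188]), 0.024760466068983078, 184, np.float32(0.01063451))
```

```bash
python3 -m creep '[-0.82,0,0.127,0,-0.82,0,0.127,0,-0.82,0,0.127,0,-0.82,0,0.127,0,-0.82,0,0.127,0,-0.82,0,0.127,0,-0.82,0,0.127,0,-0.82,0,0.127,0,-0.82,0,0.127,0]'
python3 -m creep '[-0.82,0,0.127,0,-0.82,0,0.127,0,-0.82,0,0.127,0,-0.82,0,0.127,0,-0.82,0,0.127,0,-0.82,0,0.127,0,-0.82,0,0.127,0,-0.82,0,0.127,0,-0.82,0,0.127,0,0,0,0,0]'
python3 -m creep '[0,0.3,0,0,0,0.5,0,0,0,0.5,0,0,0,0.4,0,0,0,0,0,0,0,0,0,0]'
python3 go.py .403 .196 -.0185;  python3 - <<'E'
from h import *
P=pts(cap('wrist'));print('wa',near(P,(.403,.196),.05,.006,.016))
E
```

```text
clock: 41.6
position: [0.4501, -0.0993, 0.1123]
tool_rot: [-1.571, 0.001, -1.262]
wrist_force: [0.0, 1.0, -0.2]
width: 0.0856
clock: 42.85
position: [0.4038, 0.1974, 0.1125]
tool_rot: [-1.571, 0.001, -1.258]
wrist_force: [-0.7, -0.4, -0.2]
width: 0.0859
clock: 43.6
position: [0.4046, 0.1941, 0.0448]
tool_rot: [-1.571, -0.0, -1.263]
wrist_force: [0.5, 0.1, -0.0]
width: 0.0856
[0.4046 0.1941 0.0448] units [-0.058  1.582 -0.023]
wa (array([0.40329412, 0.19613236]), 0.02515506185591221, 2716, np.float32(0.009553932))
```

```bash
python3 -m creep '[-0.058,0.5,-0.02,0,0,0.5,0,0,0,0.5,0,0,0,0.1,0,0,0,0,0,0,0,0,0,0]'
python3 -m creep '[0,0,0,0,0,0,0,0,0,0,0,0,0,0,0,0,0,0,0,0,0,0,0,0,0,0,0,0]' 0 60
python3 -m creep '[0,-0.5,0,0,0,-0.5,0,0,0,-0.5,0,0,0,-0.5,0,0,0,-0.5,0,0,0,-0.5,0,0,0,-0.3,0,0,0,0,0,0]'
python3 go.py .498 -.3948 .1;  python3 - <<'E'
from h import *
c=cap('wrist');P=pts(c);p=robot.read_state()['position'];im=c['image'].astype(int)
m=(im[...,2]>im[...,0]+40)&(np.hypot(P[...,0]-p[0],P[...,1]-p[1])<.03)&(P[...,2]>.05);q=P[m]
print(p,len(q),np.percentile(q[:,2],[5,50,75,95]),cv2.minEnclosingCircle(q[:,:2].astype(np.float32)))
cv2.imwrite('pics/w5.png',c['image'][100:330,170:470,::-1])
E
```

```text
clock: 44.4
position: [0.4036, 0.197, -0.0184]
tool_rot: [-1.569, 0.0, -1.262]
wrist_force: [0.2, -0.1, -0.1]
width: 0.0854
clock: 45.28
position: [0.4034, 0.1967, -0.018]
tool_rot: [-1.569, -0.0, -1.262]
wrist_force: [-2.5, -2.4, 17.6]
width: 0.044
clock: 46.28
position: [0.4034, 0.1968, 0.1133]
tool_rot: [-1.569, 0.0, -1.262]
wrist_force: [-0.4, -0.8, 0.1]
width: 0.0001
[0.4034 0.1968 0.1133] units [14.81   0.328 -2.238]Traceback (most recent call last):
  File "<stdin>", line 4, in <module>
    return _quantile_unchecked(
        a, q, axis, out, overwrite_input, method, keepdims, weights)
    return _ureduce(a,
                    func=_quantile_ureduce_func,
    ...<5 lines>...
                    overwrite_input=overwrite_input,
                    method=method)
    r = func(a, **kwargs)
    result = _quantile(arr,
                       quantiles=q,
    ...<2 lines>...
                       out=out,
                       weights=wgt)
    slices_having_nans = np.isnan(arr[-1, ...])
                                  ~~~^^^^^^^^^
IndexError: index -1 is out of bounds for axis 0 with size 0
```

```bash
python3 -m creep '[0,0,0,0,0,0,0,0,0,0,0,0,0,0,0,0]' 1
python3 - <<'E'
from h import *
c=cap('wrist');P=pts(c)
w=near(P,(.403,.196),.06,.006,.016);print('wa',w)
cv2.imwrite('pics/w5.png',c['image'][...,::-1])
E
python3 go.py .403 .196 -.0235
```

```text
clock: 46.82
position: [0.4029, 0.1967, 0.1126]
tool_rot: [-1.571, 0.0, -1.262]
wrist_force: [0.3, -0.3, 0.6]
width: 0.072
wa (array([0.40913159, 0.17935301]), 0.025213997811079025, 1621, np.float32(0.009513739))
[0.403  0.1967 0.1127] units [ 0.017  3.404 -0.004]
```

View pics/w5.png

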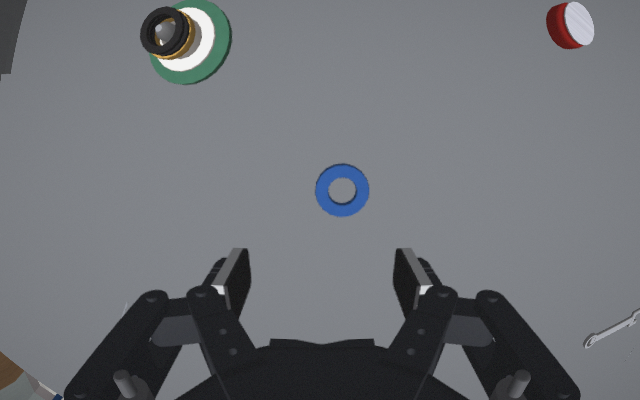

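The washer slid out flat to (0.409, 0.179), at pixel (342,190), and it is undamaged. The jaws were too high, so I'll regrasp about 7 mm lower.

```bash
python3 -m creep '[0.46,0.3,0.014,0,0,0.5,0,0,0,0.5,0,0,0,0.4,0,0,0,0,0,0,0,0,0,0]' 1
python3 go.py .4091 .1794 -.0255;  python3 - <<'E'
from h import *
P=pts(cap('wrist'));print('wa',near(P,(.409,.1794),.05,.006,.016))
E
```

```text
clock: 47.62
position: [0.4094, 0.1788, 0.0449]
tool_rot: [-1.571, -0.0, -1.263]
wrist_force: [-0.7, 0.6, 1.2]
width: 0.0854
[0.4094 0.1788 0.0449] units [-1.700e-02  1.759e+00 -1.000e-03]
wa (array([0.40927857, 0.17959669]), 0.025268498808145523, 2737, np.float32(0.009533516))
```

```bash
python3 -m creep '[-0.02,0.5,0,0,0,0.5,0,0,0,0.5,0,0,0,0.26,0,0,0,0,0,0,0,0,0,0]'
python3 -m creep '[0,0,0,0,0,0,0,0,0,0,0,0,0,0,0,0,0,0,0,0,0,0,0,0,0,0,0,0]' 0 60
python3 -m creep '[0,-0.2,0,0,0,-0.4,0,0,0,-0.5,0,0,0,-0.5,0,0,0,-0.5,0,0,0,-0.5,0,0,0,-0.5,0,0,0,-0.4,0,0,0,0,0,0]'
python3 go.py .498 -.3948 .1;  python3 - <<'E'
from h import *
c=cap('wrist');P=pts(c);p=robot.read_state()['position'];im=c['image'].astype(int)
cv2.imwrite('pics/w6.png',c['image'][100:330,170:470,::-1])
m=(im[...,2]>im[...,0]+40)&(np.hypot(P[...,0]-p[0],P[...,1]-p[1])<.03)&(P[...,2]>.05);q=P[m]
print(p,len(q));print(np.percentile(q[:,2],[5,50,75,95]),cv2.minEnclosingCircle(q[:,:2].astype(np.float32)))
E
```

```text
clock: 48.42
position: [0.4093, 0.1803, -0.025]
tool_rot: [-1.57, 0.0, -1.262]
wrist_force: [0.1, -0.1, 0.1]
width: 0.0853
clock: 49.3
position: [0.4092, 0.1802, -0.0245]
tool_rot: [-1.569, -0.0, -1.262]
wrist_force: [-3.2, -1.7, 16.0]
width: 0.0477
clock: 50.42
position: [0.4094, 0.1803, 0.1154]
tool_rot: [-1.569, 0.0, -1.262]
wrist_force: [0.0, -0.3, -0.6]
width: 0.0467
[0.4094 0.1803 0.1154] units [14.37   0.378 -2.255]
[0.40900138 0.17997399 0.11460889] 5433
[0.14488661 0.14906473 0.1495218  0.15012534] ((0.4091159701347351, 0.17999283969402313), 0.025371786206960678)
```

View pics/w6.png

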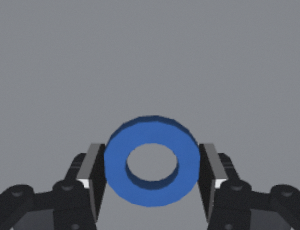

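Held level and centred. Carrying it to the yellow pin.

```bash
python3 -m creep '[0.8,0,-0.125,0,0.8,0,-0.125,0,0.8,0,-0.125,0,0.8,0,-0.125,0,0.8,0,-0.125,0,0.8,0,-0.125,0,0.8,0,-0.125,0,0.8,0,-0.125,0,0.8,0,-0.125,0]'
python3 -m creep '[0.8,0,-0.125,0,0.8,0,-0.125,0,0.8,0,-0.125,0,0.8,0,-0.125,0,0.8,0,-0.125,0,0.8,0,-0.125,0,0.8,0,-0.125,0,0.8,0,-0.125,0,0.77,0,-0.125,0,0,0,0,0]'
python3 -m creep '[0,0,0,0,0,0,0,0]'
python3 go.py .498 -.3945 .006;  python3 - <<'E'
from h import *
c=cap('wrist');P=pts(c);p=robot.read_state()['position'];im=c['image'].astype(int)
m=(im[...,2]>im[...,0]+40)&(np.hypot(P[...,0]-p[0],P[...,1]-p[1])<.03)&(P[...,2]>.05);q=P[m]
print(p,np.median(q[:,2]),cv2.minEnclosingCircle(q[:,:2].astype(np.float32)))
print('yel',near(np.where(((im[...,0]>im[...,2]+100))[...,None],P,np.nan),(.498,-.393),.06,.005,.02))
E
```

```text
clock: 51.6
position: [0.453, -0.1089, 0.1134]
tool_rot: [-1.572, 0.001, -1.262]
wrist_force: [0.7, 0.8, -1.2]
width: 0.0466
clock: 52.85
position: [0.4965, -0.3975, 0.1124]
tool_rot: [-1.573, 0.001, -1.266]
wrist_force: [0.1, 1.0, -1.5]
width: 0.0467
clock: 53.1
position: [0.4979, -0.3934, 0.1141]
tool_rot: [-1.571, 0.001, -1.26]
wrist_force: [-0.0, -0.7, -2.5]
width: 0.0467
[ 0.4979 -0.3934  0.1141] units [ 0.03   2.702 -0.007]
[ 0.4979966  -0.3936387   0.11428415] 0.1476708270231803 ((0.49800729751586914, -0.3933081030845642), 0.02533009462058544)
yel (array([ 0.49796548, -0.39578637]), 0.04200408607721329, 3429, np.float32(0.0096831145))
```

```bash
python3 -m creep '[0.03,0.3,0,0,0,0.5,0,0,0,0.5,0,0,0,0.5,0,0,0,0.4,0,0,0,0.3,0,0,0,0.16,0,0,0,0,0,0,0,0,0,0]'
python3 -m creep '[0,0,0,0,0,0,0,0,0,0,0,0,0,0,0,0,0,0,0,0]' 1
python3 -m creep '[0,-0.5,0,0,0,-0.5,0,0,0,-0.5,0,0,0,-0.5,0,0,0,-0.5,0,0,0,-0.5,0,0,0,-0.5,0,0,0,0,0,0,0,0,0,0]'
python3 - <<'E'
from h import *
P=pts(cap('wrist'));b=(.498,-.395);print('wa',near(P,b,.05,.035,.045),'pin',near(P,b,.03,.047,.07))
T=cap('top');S=cap('scene')
for n,c in(('t',T),('s',S)):
    P=pts(c)
    for k,xy,h in(('tin',(.6648,.002),.034),('bolt',(.6087,.2663),.042),('gauge',(.594,-.277),.012),('grom',(.5033,.358),.061)): print(n,k,near(P,xy,.045,h-.004,h+.006)[:2])
cv2.imwrite('pics/end.png',np.vstack([cv2.resize(S['image'][40:140,220:345],(500,400)),cv2.resize(S['image'][280:360,380:480],(500,400))])[:, :, ::-1][:800:])
E
python3 -c "
import cv2;i=cv2.imread('pics/end.png');cv2.imwrite('pics/end.png',cv2.hconcat([cv2.resize(i[:400],(400,320)),cv2.resize(i[400:],(400,320))]))"
```

```text
clock: 54.28
position: [0.4986, -0.3962, 0.0086]
tool_rot: [-1.57, -0.001, -1.262]
wrist_force: [0.7, 0.6, -0.0]
width: 0.047
clock: 54.9
position: [0.4982, -0.396, 0.008]
tool_rot: [-1.571, -0.0, -1.262]
wrist_force: [0.2, -0.7, 0.1]
width: 0.0854
clock: 56.02
position: [0.4978, -0.3958, 0.1471]
tool_rot: [-1.572, 0.001, -1.262]
wrist_force: [-0.2, 0.5, -0.6]
width: 0.0851
wa (array([ 0.49858752, -0.39600843]), 0.025251228362321854, 1654, np.float32(0.039516095)) pin (array([ 0.49770483, -0.39614481]), 0.008067335933446884, 269, np.float32(0.057667393))
t tin (array([0.66406596, 0.00158477]), 0.024311788380146027)
t bolt (array([0.60779172, 0.26592231]), 0.006881661247462034)
t gauge (array([ 0.59142584, -0.27163115]), 0.032618388533592224)
t grom (array([0.50232852, 0.35909396]), 0.020054759457707405)
s tin (array([0.66466969, 0.00106731]), 0.024206332862377167)
s bolt (array([0.60998052, 0.26871318]), 0.005731670651584864)
s gauge (array([ 0.59235197, -0.27627385]), 0.03278518095612526)
s grom (array([0.50257111, 0.35777068]), 0.02022627554833889)
```

View pics/end.png

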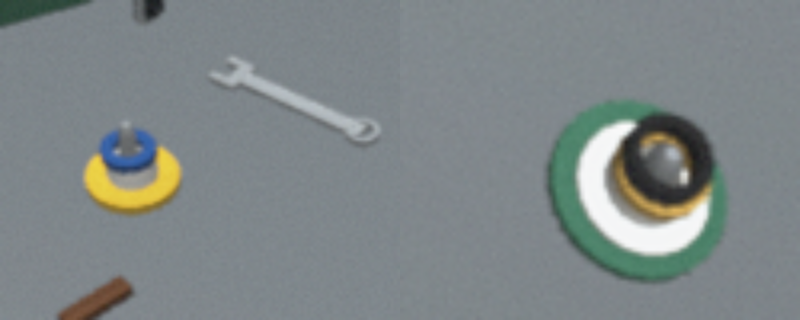

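Both stacks are seated and the bystanders are in place: washer and plain insert on yellow at about (130,160), and grommet, spacer and flange on green at about (660,165). Handing in.

```bash
python3 -c "
from workcell import robot
print(robot.sign_off())"
```

```text
the job is handed in; nothing more can be done
None
```

Both kits are stacked and I handed the job in at about 56 s. `sign_off()` gives no verdict, so the checks below are my own.

**Green pin:** Every part is within about 2 mm of the pin axis.

| Part | Top measured | Top expected |
|---|---|---|
| Flanged insert | 33.4 mm | 34 mm |
| Brass spacer | 45.5 mm | 46 mm |
| Grommet | 60.4 mm | 61 mm |

**Yellow pin:** Both parts are within about 1 mm of the pin axis.

| Part | Top measured | Top expected |
|---|---|---|
| Plain insert | 29.5 mm | 30 mm |
| Washer | 39.5 mm | 40 mm |

The gripper is open and clear of everything. The tin and bolt measured within 3 mm of their starting places. I never brought the gripper near the block. Its measured centre shifts by up to about 11 mm from view to view, even between the two cameras at the start, so I can't confirm its position as tightly as the others.

**What went wrong on the way:**
- **First grasp:** it closed on air above the flanged insert. The cameras showed the real fingertips about 25 mm higher than the reported TCP, so I corrected every later height for that.
- **First washer grasp:** it was too high, and the washer slid about 17 mm, still lying flat. I gripped it again about 7 mm lower.
- **Yellow pin position:** the wrist camera put it about 3 mm further along y than the fixed cameras did. I aimed close to the wrist reading, and both parts fitted.
- **Tilt:** I only judged this by eye and from the top heights, both of which looked flat.

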